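# Dispense one septum and nudge it into the green bay

## Task

Press the red plunger of the septum dispenser all the way down once and let it come back up, so that exactly one orange septum comes out. Then push that septum sideways along the outlet lane with the fingertips until it drops flat into the green bay. Do not pick up any septum, and leave the other septa in the magazine and the vials and stoppers around it where they are.

Things in the scene. Friction and masses are not known exactly. Their poses are not given: they have to be found in the camera images.
- dispenser: Fixed grey bench-top septum dispenser on a dark base plate (168 x 170 mm). Origin: on the worktop straight under the magazine; z up; -x is the ejection direction (towards the robot), y runs along the outlet lane. Behind the magazine a drive housing (x +24 to +90 mm, y -22 to +22, top 48 mm above the worktop) carries the plunger at x = +62 mm.
- outlet (a point): Centre of the lane's deck, 16 mm above the worktop, 42 mm in front of the magazine axis; an ejected septum rests within 6 mm of it. Lane: 42 mm wide (dispenser x -63 to -21 mm), deck for y -34 to +34 mm, then at each end a bay 44 mm long, its coloured floor 3 mm lower. Rails and end rims rise only 5 mm over the deck, so fingertips above them still push the septum.
- magazine (a point): Point on the magazine's floor, on its axis, 16 mm above the worktop. The magazine is an upright square shaft, outer 40 x 44 mm, top 64 mm above the worktop, with a slit in front; three septa are stacked in it.
- plunger_top (a point): Centre of the top of the red plunger button (34 mm across, 11 mm thick), 89 mm above the worktop when up. Moves straight down when pressed.
- plunger (a joint): Plunger travel in m: 0 is up, 0.0275 fully down on its stop. Spring return: 1.7 N starts it, about 5.5 N holds it fully down. A full press makes a shuttle push the lowest septum 42 mm out of the magazine to the outlet; as the plunger comes up the shuttle goes back and the next septum drops to the bottom. A second press would eject another.
- septum_1: Lowest septum in the magazine, the one that is ejected: orange rubber disc, 30 mm diameter, 14 mm thick, 20 g. Origin: centre of its underside; z is the disc's axis.
- septum_2: Same disc, second in the stack. Stays in the magazine.
- septum_3: Same disc, top of the stack. Stays in the magazine.
- pad_green: Green floor of the target bay, fixed, 42 x 44 mm (x, y) and 7 mm thick, top face 13 mm above the worktop; at one end of the lane, left or right. Origin: centre of its underside; axes as the dispenser's.
- pad_blue: Blue floor of the other bay, same size, at the other end of the lane. Not the target.
- vial_blue: Bystander: sample vial with blue cap, 22 mm across, 50 mm tall. Origin: centre of its underside.
- vial_white: Bystander: sample vial with white cap, 22 mm across, 50 mm tall. Origin: centre of its underside.
- stopper_red: Bystander: red rubber stopper, 22 mm across, 22 mm tall. Origin: centre of its underside.
- stopper_black: Bystander: black rubber stopper, 29 mm across, 26 mm tall. Origin: centre of its underside.

How it is judged:
By the outcome, as a careful person would: the job done as asked, in the order asked, and still so for the second after the job is handed in, with the robot touching nothing.
It also fails if it takes over 45 s, if anything falls off the work surface, if the arm or the gripper's body presses on something with over 40 N, if the wrist force passes 120 N, or if a joint passes its speed limit or range.

## Robot

A 6-joint arm with a two-finger parallel gripper is mounted at the origin on a cart in front of the work surface, level with it; the furniture and walls round the work are solid. World frame = base frame: x ahead of the robot, y to its left, z up, the work surface at z = 0. Lengths are in m, angles in rad, forces in N, time in s.
With the tool pointing down it reaches from about 0.4 to 0.825 m from the base axis. Payload 7 kg.
Tool frame: the origin (TCP) lies midway between the tips of the shut fingers; the grasp point (between the pads) lies arm.hold_point_z behind it (arm.hold_point_z is the distance from the TCP to the grasp point, in m); z points along the fingers, y is the line along which they close (so a half turn about z gives the same grasp; the last joint's range is limited). The gripper opens to 88 mm and grips with 3 to 60 N. Pads are 19 mm wide; open, the fingers measure 130 mm over their backs; the gripper's body (78 mm by 193 mm) begins 47 mm behind the grasp point.
Start: joints at [-1.028, 0.359, 0.012, 0, -1.224, -0.288], TCP at [0.17, -0.653, 0.196] pointing down, gripper open.
Joint ranges: [-3.07, 3.07], [-1.43, 2.12], [-1.02, 1.25], [-3.03, 1.67], [-3.05, -0], [-3.03, 3.03]. Speed limits (rad/s): [2.39, 2.39, 3.01, 3.14, 3.14, 3.14].

## Interface

Orientations are given as [roll, pitch, yaw] about the fixed x, y, z axes, in that order (R = Rz(yaw) Ry(pitch) Rx(roll)).
In Python, from station import arm gives the robot as it stands.
- The arm moves only by the shell command python3 -m crank 'ROWS' [OPENING] [FORCE]. ROWS is JSON, a list that holds one entry, the list of rows, each a list of 4 numbers: the shift along the tool's x, y, z in units of 25 mm (1.0 is 25 mm), then the turn about the tool's z in units of 5 degrees (1.0 is 5 degrees). A call has 1 to 12 rows; each row is the pose to reach, as a shift and turn from the pose commanded when the call began, along the tool's axes at that moment; what a row does not reach only later rows make up. A row lasts 1/8 s, in which the tool goes at most 62.5 mm and 10.7 degrees, less where a joint would pass 70% of its speed; a pose out of reach is approached as far as the arm can. A call with a gripper value outside its range is refused whole. OPENING is the closure, from 0 (fully open) to 1 (shut), set as the call begins (- or left out, the last holds). The fingers move at their own pace and stop on an object; FORCE is the grip in N (left out, the last holds). Time passes only in rows, so rows that repeat a pose let the fingers close. It gives the time, the measured TCP pose, the force, the opening and the grip force at its end, in the units of the state.
- arm.get_state(): the state, without advancing time (a new reading comes with each control period).
- arm.grab_frame(name): name is "scene" or "top"; returns (picture, depth): 400x640x3 uint8, red, green, blue; 400x640 float32, m along the optical axis (not along the pixel's ray), 0 where there is no reading.
- arm.get_calibration(name): a dict with "mtx" (3x3 intrinsics, pixels), "k1" (the pictures are not rectified: a ray, as slopes to the right and down, at radius r is drawn at 1 + k1 r^2 times it, then the intrinsics apply), "R" (3x3) and "t" (3): a world point X has camera coordinates R X + t. Camera axes: x right, y down, z forward; pixel columns grow to the right and rows downward; lengths in m; the calibration is good to about 2 mm. A picture is of the moment at which its call begins. get_calibration takes no time and is no camera call.
- arm.job_done(): hands the job in; it is judged then, once.
Trained networks look in the newest picture that a camera, given by its name, has taken for a name from the list of things; names that differ only in an ending like _2 or _b are one class to them, and where a whole thing is asked for, a point or a joint stands for the part that bears it (a point fixed in the world has none). Each returns a list of dicts, best first, with "score" (0 to 1); they miss things now and then, are a little off and sometimes report something else, mostly with a low value. They report only what shows in the picture. A call takes as long as a camera call.
- arm.recognise(thing, camera): "extent" ([left, top, width, height] in pixels, round what is visible of it).
- arm.trace(thing, camera): "mask" (400x640 bool, what is visible of it) and "extent" ([left, top, width, height] in pixels, round what is visible of it).
The state is a dict: "t": time; "q": joint angles; "qd": joint speeds; "joint_efforts": joint torques, N m; "eef_pos": TCP position; "ee_rot": TCP orientation; "force": force on the tool from outside, world axes, zero at the start; "moment": the same for the moment, N m; "width": finger opening in m; "gripper_force": force on a finger pad.
Only numpy, scipy, OpenCV 4.12 (cv2) and the standard library are available. Lean on these libraries where they do the work, as an engineer would, in place of code of your own. Each camera call takes 0.05 s, during which the arm holds its last target. There are 200 camera calls.

## Working session

There is one attempt and no reset: what is moved stays moved. The work goes in short steps, Python scripts to look and compute and a shell command to move; the robot and the scene stay as the last step left them, time stands still between calls to the robot, and variables do not carry over. Pictures are saved under pics/ and viewed, at most 10 in all, crops included, and the job is handed in when it is done.

```bash
mkdir -p pics; cat > h.py <<'E'
import numpy as np,cv2
from station import arm
def w(cam,uv,d):
    c=arm.get_calibration(cam);K=c["mtx"];K=np.array(K);R=np.array(c["R"]);t=np.array(c["t"])
    uv=np.atleast_2d(uv).astype(float);d=np.atleast_1d(d)
    p=np.c_[(uv[:,0]-K[0,2])/K[0,0],(uv[:,1]-K[1,2])/K[1,1]]
    s=p.copy()
    for _ in range(20): s=p/(1+c["k1"]*(s**2).sum(1))[:,None]
    return (np.c_[s,np.ones(len(s))]*d[:,None]-t)@R
def maskpts(cam,m,depth):
    v,u=np.nonzero(m&(depth>0)); return w(cam,np.c_[u,v],depth[v,u])
E
python3 - <<'E'
from h import *
s=arm.get_state();print(s["eef_pos"],s["ee_rot"],s["width"],s["t"],arm.hold_point_z)
for cam in ("top","scene"):
    im,d=arm.grab_frame(cam);cv2.imwrite(f"pics/{cam}0.png",im[:,:,::-1])
    for n in ("plunger","pad_green","pad_blue","septum_1","dispenser","magazine","vial_blue","vial_white","stopper_red","stopper_black"):
        r=arm.trace(n,cam)
        for o in r[:1]:
            P=maskpts(cam,o["mask"],d)
            if len(P)==0: print(cam,n,"nodepth");continue
            z=np.percentile(P[:,2],95);T=P[P[:,2]>z-.006]
            print(cam,n,round(o["score"],2),o["extent"],"zr",np.percentile(P[:,2],[5,50,95]).round(3),"med",np.median(P,0).round(3),"topc",((T.min(0)+T.max(0))/2).round(3),np.median(T,0).round(3))
E
```

```text
[ 0.16997628 -0.65269571  0.19511848] [ 3.13992530e+00 -1.52293747e-04 -2.88690915e+00] 0.08770458773297952 0.0 0.0188
top plunger 0.51 [300.9, 159.2, 16.2, 14.7] zr [0.087 0.09  0.093] med [0.615 0.079 0.09 ] topc [0.614 0.078 0.091] [0.615 0.079 0.09 ]
top pad_green 0.75 [276.7, 201.6, 17.8, 18.1] zr [0.009 0.014 0.019] med [0.515 0.141 0.014] topc [0.515 0.141 0.02 ] [0.512 0.141 0.015]
top pad_blue 0.52 [318.0, 205.9, 18.3, 17.2] zr [0.01  0.014 0.018] med [0.509 0.03  0.014] topc [0.508 0.03  0.019] [0.51  0.03  0.015]
top septum_1 0.56 [303.3, 188.4, 9.4, 11.0] zr [0.054 0.059 0.063] med [0.553 0.083 0.059] topc [0.554 0.082 0.061] [0.555 0.083 0.059]
top dispenser 0.9 [272.3, 155.2, 73.3, 74.3] zr [0.003 0.009 0.066] med [0.578 0.081 0.009] topc [0.582 0.083 0.078] [0.603 0.079 0.087]
top magazine 0.8 [272.5, 157.7, 74.4, 70.3] zr [0.003 0.009 0.066] med [0.579 0.081 0.009] topc [0.582 0.083 0.078] [0.605 0.08  0.088]
top vial_white 0.51 [356.7, 187.0, 10.9, 11.3] zr [0.014 0.046 0.053] med [ 0.567 -0.05   0.046] topc [ 0.57  -0.053  0.052] [ 0.569 -0.053  0.051]
top stopper_r
[... 852 characters left out ...]
3.9, 182.6, 102.6, 76.3] zr [0.005 0.016 0.064] med [0.558 0.103 0.016] topc [0.581 0.085 0.074] [0.6   0.084 0.065]
scene vial_blue 0.78 [231.3, 224.3, 12.8, 21.9] zr [0.006 0.029 0.05 ] med [0.605 0.221 0.029] topc [0.61  0.219 0.047] [0.607 0.219 0.049]
scene vial_white 0.53 [326.1, 189.8, 7.1, 19.5] zr [0.005 0.028 0.05 ] med [ 0.567 -0.045  0.028] topc [ 0.571 -0.05   0.048] [ 0.569 -0.048  0.049]
scene stopper_red 0.66 [256.7, 257.5, 10.1, 12.2] zr [0.003 0.015 0.023] med [0.51  0.239 0.015] topc [0.513 0.234 0.02 ] [0.513 0.237 0.021]
scene stopper_black 0.43 [341.3, 201.7, 10.3, 13.4] zr [0.004 0.018 0.027] med [ 0.512 -0.046  0.018] topc [ 0.518 -0.05   0.024] [ 0.516 -0.048  0.025]
```

View pics/top0.png

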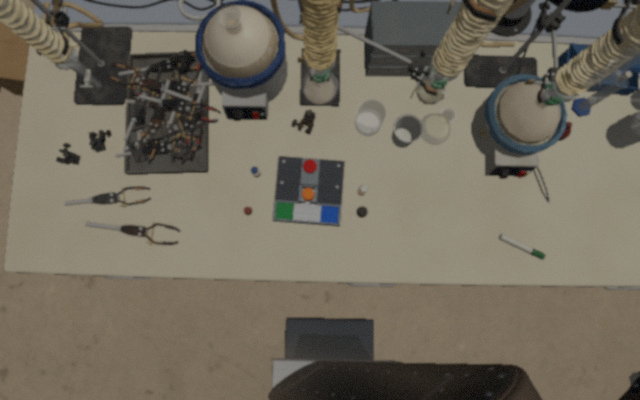

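View pics/scene0.png

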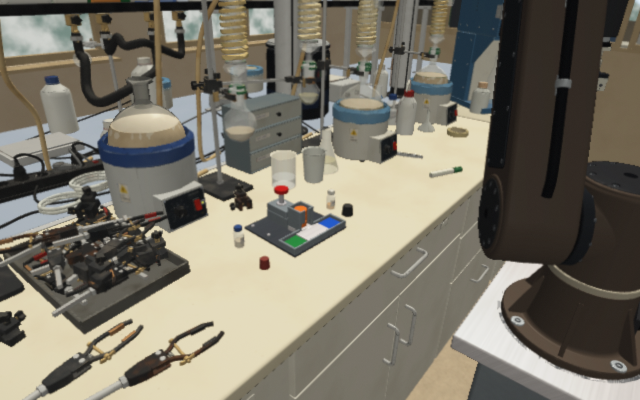

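The top picture shows the dispenser at about (310,190): red plunger (309,166), orange septum (308,194), green bay on the left at (285,211) and blue at (330,214). The measured heights and 62/111 mm spacings match the given ones, with yaw about -3.4°.

```bash
cat >> h.py <<'E'
from scipy.spatial.transform import Rotation as Ro
YAW=-0.06; O=np.array([.553,.083,0]); RD=Ro.from_euler("z",YAW)
def D(x,y,z): return O+RD.apply([x,y,z])
def to(p):
    s=arm.get_state();R=Ro.from_euler("xyz",s["ee_rot"])
    T=R.inv()*(RD*Ro.from_euler("xyz",[np.pi,0,np.pi]))
    print("t",round(s["t"],2),"at",RD.inv().apply(s["eef_pos"]-O).round(4),"rows",(R.inv().apply(p-s["eef_pos"])/.025).round(2),(T.as_rotvec(degrees=True)/5).round(2))
E
python3 -c "
from h import *
to(D(.062,0,.12))"
```

```text
t 1.1 at [-0.3381 -0.7578  0.1961] rows [-24.6   23.87   3.04] [-0.    0.    3.61]
```

```bash
python3 -m crank '[[[-1,1,0,0.3],[-2.5,2.4,0,0.6],[-4,3.9,0,0.9],[-5.6,5.4,0,1.2],[-7.2,6.9,0,1.5],[-8.8,8.5,0,1.8],[-10.4,10,0,2.1],[-12,11.6,0,2.4],[-13.5,13,0,2.7],[-15,14.5,0,3],[-16,15.5,0,3.3],[-16.4,16,0,3.6]]]' 1 20; python3 -c "
from h import *
to(D(.062,0,.12))"
```

```text
t: 2.6
eef_pos: [0.467, -0.1611, 0.1962]
ee_rot: [3.142, 0.001, 3.083]
force: [-0.5, -0.0, 0.0]
width: 0.0004
gripper_force: 0.0
t 2.6 at [-0.0712 -0.2488  0.1962] rows [-5.34  9.94  3.05] [0.   0.01 0.02]
```

```bash
python3 -m crank '[[[-0.6,1.1,0,0],[-1.4,2.6,0,0],[-2.2,4.2,0,0],[-3.1,5.8,0,0],[-4,7.4,0,0],[-4.8,8.9,0,0],[-5.2,9.7,0.6,0],[-5.34,9.94,1.6,0],[-5.34,9.94,2.6,0],[-5.34,9.94,3,0],[-5.34,9.94,3,0]]]'; python3 - <<'E'
from h import *
to(D(.062,0,.0615))
im,d=arm.grab_frame("scene")
cv2.imwrite("pics/s1.png",cv2.resize(im[130:280,210:380],None,fx=4,fy=4)[:,:,::-1])
E
```

```text
t: 3.98
eef_pos: [0.6136, 0.0768, 0.1205]
ee_rot: [-3.141, -0.001, 3.082]
force: [-0.5, -0.3, 0.8]
width: 0.0006
gripper_force: 0.0
t 3.98 at [ 0.0608 -0.0025  0.1205] rows [-0.05  0.1   2.36] [-0.01 -0.01  0.  ]
```

View pics/s1.png

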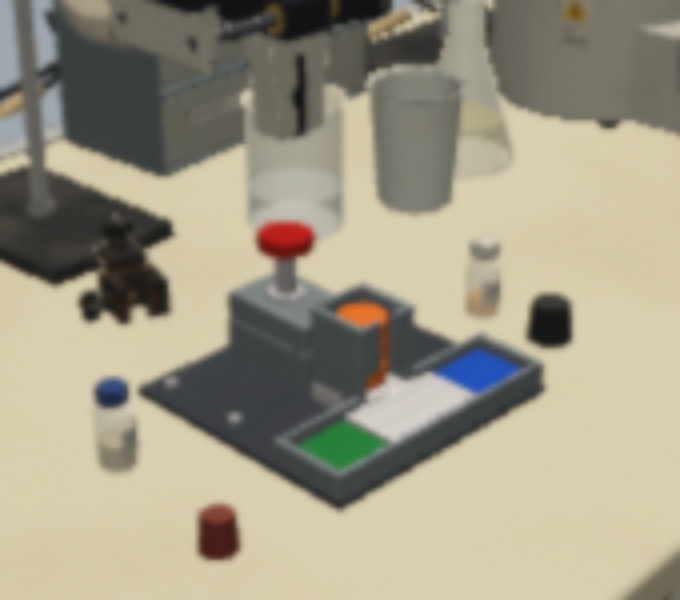

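The crop shows the plunger up at crop (285,240) and the septa in the magazine. Grey finger-like shapes end near (300,135), apparently further from the button than expected, so I'll check this by projection and depth.

```bash
python3 - <<'E'
from h import *
s=arm.get_state();c=arm.get_calibration("scene")
def px(X):
    p=np.array(c["R"])@X+c["t"];s=p[:2]/p[2];s=s*(1+c["k1"]*(s@s));K=np.array(c["mtx"]);return (K[:2,:2]@s+K[:2,2]).round(1),p[2]
for n,X in (("tcp",s["eef_pos"]),("plunger",D(.062,0,.089)),("up",s["eef_pos"]+[0,0,.05]),("pg",D(-.042,.056,.013))):
    u,z=px(X);print(n,u,z,"crop",((u-[210,130])*4).round())
im,d=arm.grab_frame("scene")
for v in range(140,185,4): print(v,d[v,276:296:3].round(3),w("scene",[285,v],d[v,285]).round(3))
for cam in("scene","top"):
    im,d=arm.grab_frame(cam)
    for o in arm.trace("plunger",cam)[:1]:
        P=maskpts(cam,o["mask"],d);P=P[abs(P[:,2]-.089)<.004];print(cam,o["score"],len(P),np.median(P,0).round(4),((P.min(0)+P.max(0))/2).round(4))
E
```

```text
tcp [281.7 174.2] 0.935425205073481 crop [287. 177.]
plunger [281.  187.3] 0.9489217454891657 crop [284. 229.]
up [281.3 153.5] 0.9127962733143917 crop [285.  94.]
pg [295.2 242.3] 0.8842505952777536 crop [341. 449.]
140 [0.872 0.878 0.886 0.896 0.897 0.906 1.352] [[0.606 0.073 0.204]]
144 [0.885 0.883 0.887 0.898 0.905 1.35  1.354] [[0.605 0.075 0.195]]
148 [0.886 0.886 0.892 0.903 0.908 1.351 1.361] [[0.605 0.074 0.186]]
152 [0.895 0.889 0.9   0.907 0.911 1.146 1.138] [[0.605 0.075 0.177]]
156 [0.903 0.893 0.899 0.911 0.915 1.149 1.138] [[0.605 0.075 0.167]]
160 [0.904 0.896 0.905 0.915 0.921 1.105 1.112] [[0.605 0.075 0.158]]
164 [1.103 1.097 1.094 1.1   1.104 1.108 1.125] [[ 0.722 -0.045  0.079]]
168 [1.113 1.103 1.103 1.107 1.109 1.115 1.13 ] [[ 0.723 -0.047  0.067]]
172 [1.115 1.107 1.112 1.109 1.113 1.12  1.129] [[ 0.721 -0.045  0.056]]
176 [1.121 1.116 1.116 1.116 1.119 1.125 1.139] [[ 0.722 -0.045  0.044]]
180 [1.123 1.116 1.119 1.118 1.124 1.128 1.143] [[ 0.721 -0.043  0.033]]
184 [1.131 1.124 1.125 1.123 1.13  1.133 1.147] [[ 0.72  -0.042  0.022]]
scene 0.7 84 [0.6145 0.0822 0.0885] [0.6151 0.0811 0.0883]
```

The fingers seem to end about 30 mm above the reported TCP, so I'll descend in steps and let the force show where contact is.

```bash
python3 -m crank '[[[-0.05,0.1,0.5,0],[-0.05,0.1,0.9,0],[-0.05,0.1,1.1,0],[-0.05,0.1,1.1,0]]]';python3 -m crank '[[[0,0,0.3,0],[0,0,0.3,0]]]'; python3 - <<'E'
from h import *
to(D(.062,0,.0615))
im,d=arm.grab_frame("scene")
cv2.imwrite("pics/s2.png",cv2.resize(im[130:280,210:380],None,fx=4,fy=4)[:,:,::-1])
E
```

```text
t: 4.78
eef_pos: [0.6151, 0.0796, 0.0927]
ee_rot: [-3.141, -0.001, 3.082]
force: [-0.2, -0.1, 0.5]
width: 0.0003
gripper_force: 0.0
t: 5.03
eef_pos: [0.6151, 0.0796, 0.0855]
ee_rot: [-3.141, -0.001, 3.082]
force: [0.5, 0.3, -0.7]
width: 0.0004
gripper_force: 0.0
t 5.03 at [0.0622 0.0004 0.0855] rows [ 0.01 -0.01  0.96] [-0.   -0.01  0.01]
```

View pics/s2.png

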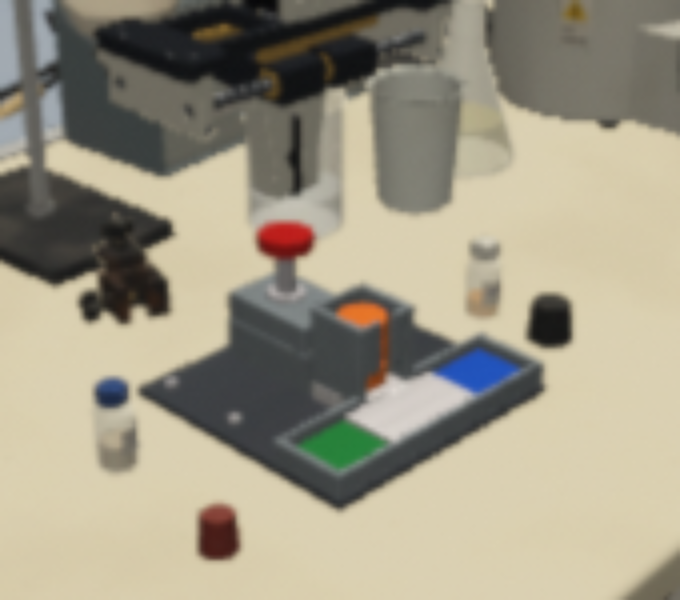

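The tips are at crop (290,195), still clear of the button at (285,225), so the fingers really do end above the reported TCP. I'll measure the finger points from the depth image.

```bash
cat >> h.py <<'E'
def fing(save=None):
    s=arm.get_state();e=np.array(s["eef_pos"])
    for cam in ("scene","top"):
        im,d=arm.grab_frame(cam);P=maskpts(cam,d>0,d)
        R=Ro.from_euler("xyz",s["ee_rot"]);Q=P-e;Q[:,:2]=RD.inv().apply(Q)[:,:2]
        F=Q[(abs(Q[:,0])<.03)&(abs(Q[:,1])<.05)&(Q[:,2]>.012)&(Q[:,2]<.08)]
        print(cam,len(F))
        for a in np.arange(.012,.08,.008):
            G=F[(F[:,2]>=a)&(F[:,2]<a+.008)]
            if len(G)>3: print(round(a,3),len(G),np.percentile(G[:,:2],[3,50,97],axis=0).T.round(3).tolist())
E
python3 -c "
from h import *
fing()"
```

```text
scene 353
0.028 25 [[-0.011, -0.01, 0.008], [-0.01, 0.009, 0.016]]
0.036 54 [[-0.012, -0.01, 0.009], [-0.013, 0.01, 0.017]]
0.044 55 [[-0.012, -0.01, 0.01], [-0.013, 0.011, 0.018]]
0.052 56 [[-0.012, -0.01, 0.009], [-0.015, 0.01, 0.018]]
0.06 62 [[-0.013, -0.01, 0.01], [-0.016, 0.009, 0.02]]
0.068 66 [[-0.012, -0.01, 0.009], [-0.016, 0.01, 0.022]]
0.076 35 [[-0.013, -0.01, 0.006], [-0.016, 0.012, 0.022]]
top 1
```

The fingers end about 30 mm above the reported TCP, with x and y correct. I'll press by force, starting to where the button should be nearly in contact.

```bash
python3 -m crank '[[[0,0,0.5,0],[0,0,0.9,0],[0,0,1.2,0],[0,0,1.2,0],[0,0,1.2,0]]]'; python3 -m crank '[[[0,0,0.2,0],[0,0,0.4,0],[0,0,0.6,0],[0,0,0.6,0],[0,0,0.6,0]]]'
```

```text
t: 5.8
eef_pos: [0.6154, 0.0797, 0.0562]
ee_rot: [-3.141, -0.0, 3.082]
force: [-1.3, -0.6, 0.4]
width: 0.0007
gripper_force: 0.8
t: 6.42
eef_pos: [0.6159, 0.0799, 0.0412]
ee_rot: [3.141, 0.001, 3.082]
force: [1.5, -0.1, 3.3]
width: 0.0004
gripper_force: 1.7
```

```bash
python3 -m crank '[[[0,0,0.2,0],[0,0,0.3,0],[0,0,0.3,0],[0,0,0.3,0]]]'; python3 -m crank '[[[0,0,0.1,0],[0,0,0.1,0],[0,0,0.1,0]]]'; python3 - <<'E'
from h import *
to(D(.062,0,.0315))
im,d=arm.grab_frame("scene")
cv2.imwrite("pics/s3.png",cv2.resize(im[130:280,210:380],None,fx=4,fy=4)[:,:,::-1])
E
```

```text
t: 6.92
eef_pos: [0.6159, 0.0799, 0.0339]
ee_rot: [3.141, 0.001, 3.082]
force: [1.4, -1.1, 4.7]
width: 0.0003
gripper_force: 2.3
t: 7.3
eef_pos: [0.6158, 0.0799, 0.0314]
ee_rot: [3.141, 0.001, 3.082]
force: [1.4, -0.8, 5.1]
width: 0.0006
gripper_force: 2.5
t 7.3 at [0.0629 0.0006 0.0314] rows [ 0.04 -0.03 -0.  ] [0.   0.01 0.01]
```

View pics/s3.png

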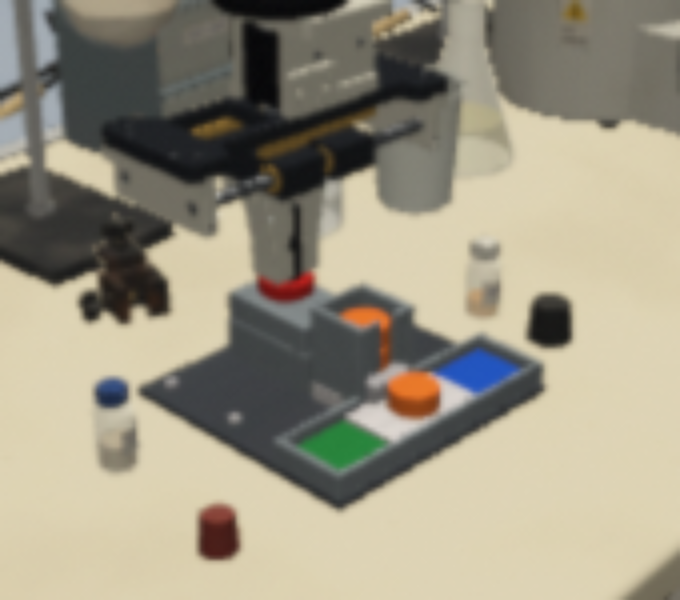

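The plunger is nearly down at crop (285,285) and the septum has come out onto the lane at (413,393). I'll go on until the stop shows in the force.

```bash
python3 -m crank '[[[0,0,0.08,0],[0,0,0.08,0],[0,0,0.08,0]]]'; python3 -m crank '[[[0,0,0.08,0],[0,0,0.08,0],[0,0,0.08,0]]]'
```

```text
t: 7.72
eef_pos: [0.6161, 0.0799, 0.031]
ee_rot: [3.141, 0.002, 3.083]
force: [-3.7, -1.4, 16.0]
width: 0.0006
gripper_force: 8.5
t: 8.1
eef_pos: [0.6163, 0.0799, 0.0307]
ee_rot: [3.141, 0.003, 3.083]
force: [-8.1, -0.7, 28.5]
width: 0.0004
gripper_force: 14.7
```

Solidly on the stop (28 N). The tip offset is 0.0303 m. Now I'll lift.

```bash
python3 -m crank '[[[0,0,-0.3,0],[0,0,-0.7,0],[0,0,-1.1,0],[0,0,-1.6,0],[0,0,-2.3,0],[0,0,-3,0],[0,0,-3.4,0],[0,0,-3.4,0],[0,0,-3.4,0]]]'; python3 - <<'E'
from h import *
for cam in("scene","top"):
    im,d=arm.grab_frame(cam)
    if cam=="scene": cv2.imwrite("pics/s4.png",cv2.resize(im[130:280,210:380],None,fx=4,fy=4)[:,:,::-1])
    for n in("septum_1","plunger"):
      for o in arm.trace(n,cam)[:3]:
        P=maskpts(cam,o["mask"],d);z=np.percentile(P[:,2],90);T=P[P[:,2]>z-.005];c=(np.percentile(T,3,0)+np.percentile(T,97,0))/2
        print(cam,n,round(o["score"],2),len(T),z.round(3),RD.inv().apply(c-O).round(4))
to(D(-.042,-.056,.12-.03))
E
```

```text
t: 9.22
eef_pos: [0.615, 0.0797, 0.1115]
ee_rot: [-3.141, -0.001, 3.082]
force: [-0.1, -0.3, -1.2]
width: 0.0005
gripper_force: 0.0
scene septum_1 0.48 81 0.031 [-0.0431  0.001   0.029 ]
scene septum_1 0.43 91 0.089 [0.0612 0.0026 0.0876]
scene plunger 0.7 79 0.089 [0.0606 0.0027 0.0875]
top septum_1 0.48 85 0.034 [-0.0409 -0.0005  0.0326]
top septum_1 0.43 95 0.048 [ 0.0015 -0.0008  0.046 ]
t 9.53 at [0.0624 0.0005 0.1116] rows [ 4.18 -2.26  0.87] [-0.   -0.01  0.01]
```

View pics/s4.png

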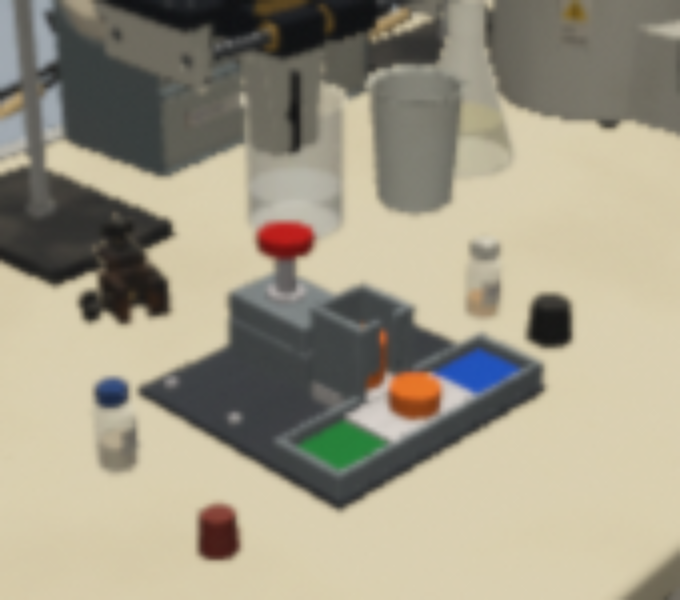

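The plunger is back up at crop (285,240), the shuttle is back, and the septum lies at the outlet at (414,395). I'll move over the blue end, go down, then push towards +y.

```bash
python3 -m crank '[[[0.8,-0.5,0,0],[2,-1.2,0,0],[3.2,-1.9,0,0],[4,-2.4,0,0],[4.18,-2.42,0.8,0],[4.18,-2.42,2,0],[4.18,-2.42,3.2,0],[4.18,-2.42,4,0],[4.18,-2.42,4.2,0],[4.18,-2.42,4.2,0]]]'; python3 - <<'E'
from h import *
to(D(-.042,-.060,.024-.0303))
fing()
im,d=arm.grab_frame("scene")
cv2.imwrite("pics/s5.png",cv2.resize(im[130:280,210:380],None,fx=4,fy=4)[:,:,::-1])
E
```

```text
t: 10.78
eef_pos: [0.5077, 0.0256, 0.0072]
ee_rot: [-3.141, -0.0, 3.082]
force: [-0.8, -0.3, -0.1]
width: 0.0005
gripper_force: 0.0
t 10.78 at [-0.0418 -0.06    0.0072] rows [ 0.01 -0.    0.54] [-0.   -0.    0.01]
scene 443
0.012 92 [[-0.024, -0.009, 0.027], [-0.023, 0.007, 0.045]]
0.02 16 [[-0.003, 0.023, 0.025], [0.04, 0.045, 0.05]]
0.028 26 [[-0.011, -0.007, 0.023], [-0.009, 0.015, 0.047]]
0.036 56 [[-0.011, -0.008, 0.023], [-0.014, 0.016, 0.046]]
0.044 61 [[-0.012, -0.009, 0.023], [-0.01, 0.015, 0.047]]
0.052 58 [[-0.012, -0.009, 0.025], [-0.014, 0.016, 0.047]]
0.06 52 [[-0.012, -0.01, 0.008], [-0.015, 0.014, 0.021]]
0.068 57 [[-0.013, -0.009, 0.008], [-0.019, 0.011, 0.022]]
0.076 25 [[-0.013, -0.011, 0.003], [-0.015, 0.016, 0.023]]
top 0
```

View pics/s5.png

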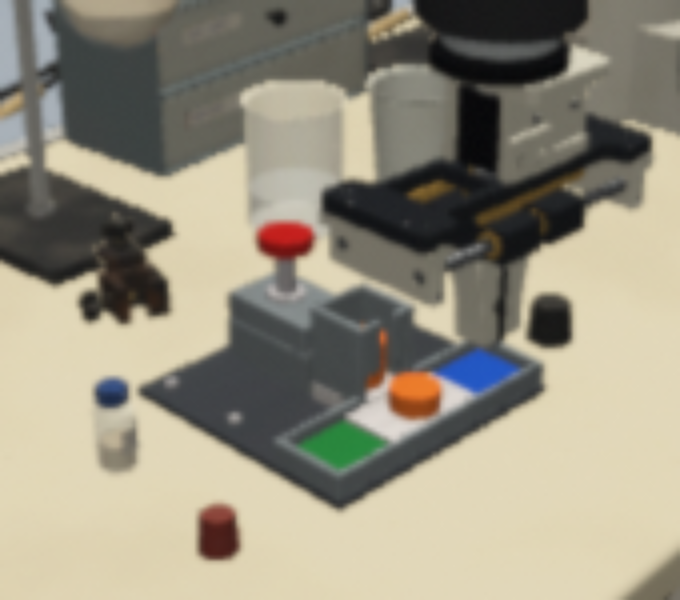

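The tips stand over the blue bay at crop (490,335), clear of everything, with the septum at (414,395). I'll go down to a tip height of 24 mm and push.

```bash
python3 -m crank '[[[0,0,0.3,0],[0,0,0.54,0],[0,0,0.54,0],[0,0.2,0.54,0],[0,0.5,0.54,0],[0,0.8,0.54,0],[0,1.1,0.54,0],[0,1.4,0.54,0],[0,1.6,0.54,0],[0,1.8,0.54,0],[0,2,0.54,0],[0,2,0.54,0]]]';python3 -m crank '[[[0,0.2,0,0],[0,0.4,0,0],[0,0.6,0,0],[0,0.8,0,0],[0,1,0,0],[0,1.1,0,0],[0,1.2,0,0],[0,1.2,0,0]]]'; python3 - <<'E'
from h import *
to(D(-.042,.025,.024-.0303))
im,d=arm.grab_frame("scene")
cv2.imwrite("pics/s6.png",cv2.resize(im[130:280,210:380],None,fx=4,fy=4)[:,:,::-1])
for o in arm.trace("septum_1","scene")[:3]:
        P=maskpts("scene",o["mask"],d);z=np.percentile(P[:,2],90);T=P[P[:,2]>z-.005];c=(np.percentile(T,3,0)+np.percentile(T,97,0))/2
        print(round(o["score"],2),len(T),z.round(3),RD.inv().apply(c-O).round(4))
E
```

```text
t: 12.42
eef_pos: [0.5106, 0.0758, -0.0064]
ee_rot: [3.142, 0.0, 3.083]
force: [-1.4, 0.1, -0.0]
width: 0.0005
gripper_force: 0.0
t: 13.42
eef_pos: [0.5123, 0.1056, -0.0064]
ee_rot: [3.142, -0.0, 3.082]
force: [0.5, -0.9, 0.1]
width: 0.0005
gripper_force: 0.0
t 13.43 at [-0.042   0.0201 -0.0064] rows [ 0.    0.2  -0.01] [ 0.   -0.    0.01]
0.66 94 0.028 [-0.0426  0.0524  0.0262]
```

View pics/s6.png

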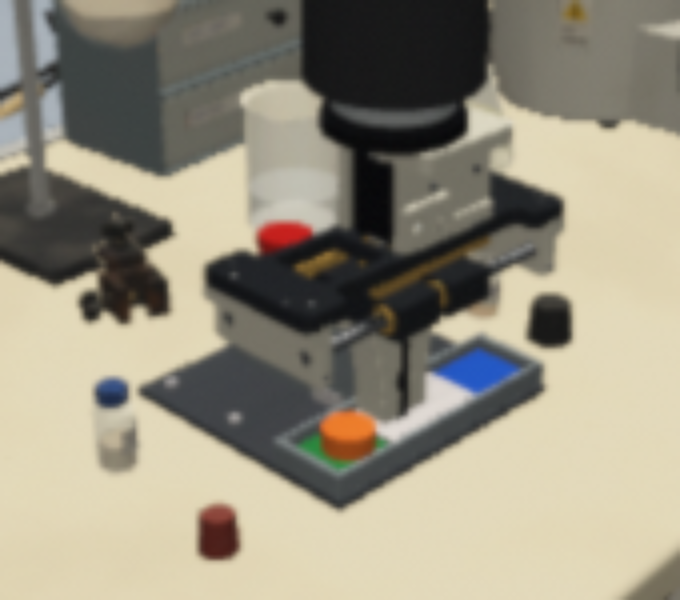

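The septum is at crop (348,435) over the green bay, y = 52 mm, top at about 27 mm, so it has dropped. I'll push 4 mm more for margin, then back off and retreat up.

```bash
python3 -m crank '[[[0,0.1,0,0],[0,0.16,0,0],[0,0.16,0,0],[0,-0.1,0,0],[0,-0.4,0,0],[0,-0.4,-1,0],[0,-0.4,-2.2,0],[0,-0.4,-3.6,0],[0,-0.4,-5,0],[0,-1.4,-5.6,0],[0,-2.6,-5.6,0],[0,-2.6,-5.6,0]]]'; python3 - <<'E'
from h import *
for cam in("scene","top"):
    im,d=arm.grab_frame(cam)
    if cam=="scene": cv2.imwrite("pics/s7.png",cv2.resize(im[130:280,210:380],None,fx=4,fy=4)[:,:,::-1])
    for o in arm.trace("septum_1",cam)[:3]:
        P=maskpts(cam,o["mask"],d);z=np.percentile(P[:,2],90);T=P[P[:,2]>z-.005];c=(np.percentile(T,3,0)+np.percentile(T,97,0))/2
        A=np.c_[T[:,:2]-T[:,:2].mean(0),np.ones(len(T))]
        print(cam,round(o["score"],2),len(T),z.round(3),RD.inv().apply(c-O).round(4),"slope",np.linalg.lstsq(A,T[:,2],rcond=None)[0].round(3))
E
```

```text
t: 15.02
eef_pos: [0.5079, 0.0388, 0.1338]
ee_rot: [3.141, 0.0, 3.08]
force: [-0.7, 0.8, 0.2]
width: 0.0004
gripper_force: 0.0
scene 0.47 101 0.028 [-0.0422  0.0561  0.0258] slope [ 0.021 -0.046  0.027]
```

View pics/s7.png

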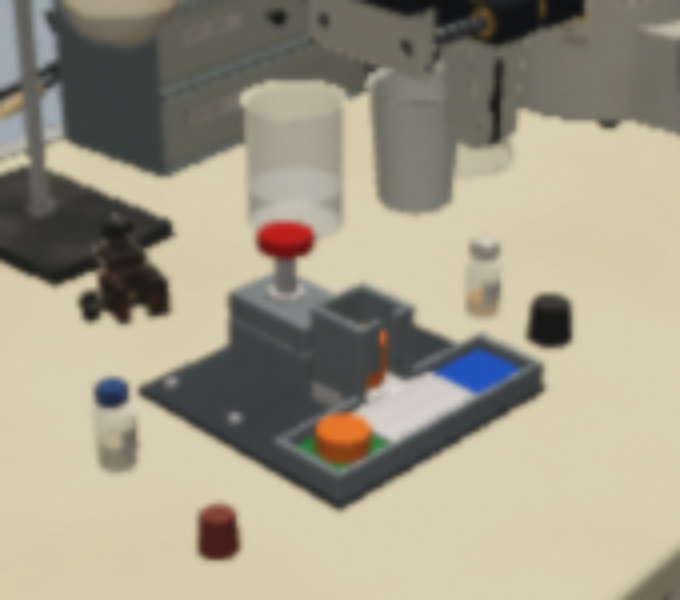

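The septum lies flat in the green bay at crop (343,438), y = 56 mm, top 27 mm. The bystanders and the two remaining septa are in place, and the robot is clear.

```bash
python3 -c "
from station import arm
print(arm.job_done())"
```

```text
the job is handed in; nothing more can be done
None
```

I pressed the plunger once to its stop and let it come back up, then pushed the single ejected septum along the lane; it lies flat in the green bay with nothing else moved, and the job is handed in.

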